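# Cock the seal snap tester and prove its catch

## Task

Get the seal snap tester ready to shoot: draw its sprung striker arm back by the black upright grip until the red catch hooks it, and ease it onto the catch. Prove the catch by pulling the grip forwards, the way the arm wants to fly, with about 10 N for a second (gauge pointer in the green), and then let go gently so that the arm stays cocked; never let the arm fly and leave the things standing around where they are.

Things in the scene. Friction and masses are not known exactly. Their poses are not given: they have to be found in the camera images.
- tester: the seal snap tester, fixed to the bench: a grey base plate 310 (its x) by 220 (its y) by 16 mm high. Origin: centre of the plate's underside; z up. At +x on it stands a steel anvil (top 50 mm above the bench) with a brown test seal; the catch sits at the -x, +y corner. The catch's red trigger paddle stands up to 62 mm above the bench, 85 mm beyond the hooked pin in the drawing direction; pushing it, or the red catch, with 2 to 3 N fires the cocked arm.
- pivot (a point): point on the striker arm's upright hinge axis (fixed to the tester, at tester x = 20, y = -75 mm), 85 mm above the bench
- grip (a point): point on the axis of the arm's grip, 85 mm above the bench, 130 mm from the hinge axis. The grip is an upright round black post 18 mm in diameter with an orange band, from 41 to 108 mm above the bench; nothing else within 80 mm of it rises above 62 mm. Its direction from pivot is the arm's direction: 60 degrees counter-clockwise (seen from above) from the tester's x axis when the arm is at rest.
- striker (a joint): angle of the striker arm about the upright axis through pivot, rad: 0 at rest against the anvil, growing counter-clockwise (seen from above) as it is drawn back; stop at 1.16. A spring drives it back to 0: about 4 N at the grip at rest, 7.5 N when cocked. Drawing it past 1.0 lets the catch snap in behind the arm's end pin (165 mm from the hinge axis); eased forward, the pin meets the catch at 1.0 and rests on it at about 0.955.
- catch (a joint): angle of the red sprung catch on the gauge slide, rad: 0 closed; the passing arm pushes it open to about 0.2 and it snaps back to 0. It lets go of the pin if opened by about 0.09.
- gauge (a joint): travel of the sprung slide (800 N/m) that carries the catch, m; its white pointer runs along a white, green and red strip on the base. 0 with nothing hooked, about 0.0073 when the cocked arm's own spring alone hangs on the catch, about 0.017 when the grip is pulled forwards with a further 10 N (the grip then stands about 8 mm farther forward). White up to 0.012, green (a good proof) from 0.012 to 0.024, red (overload) beyond; stop at 0.028.
- big_stack: loose bystander: brown stack of seals on a mandrel, 63 mm in diameter, 75 mm high, upright; origin at the centre of its foot
- small_stack: loose bystander: brown stack of seals on a mandrel, 46 mm in diameter, 85 mm high, upright; origin at the centre of its foot
- oil: loose bystander: white bottle with orange cap, 48 mm in diameter, 130 mm high, upright; origin at the centre of its foot
- pick: loose bystander: orange-handled hand tool 160 mm long, lying along its x axis; origin near its middle, at its underside

How it is judged:
By the outcome, as a careful person would: the job done as asked, in the order asked, and still so for the second after the job is handed in, with the robot touching nothing.
It also fails if it takes over 54 s, if anything falls off the work surface, if the arm or the gripper's body presses on something with over 40 N, if the wrist force passes 120 N, or if a joint passes its speed limit or range.

## Robot

A 6-joint arm with a two-finger parallel gripper is mounted at the origin on the work surface. World frame = base frame: x ahead of the robot, y to its left, z up, the work surface at z = 0. Lengths are in m, angles in rad, forces in N, time in s.
With the tool pointing down it reaches from about 0.375 to 0.9 m from the base axis. Payload 3.1 kg.
Tool frame: the origin (TCP) lies midway between the tips of the shut fingers; the grasp point (between the pads) lies r.tcp_to_grasp behind it (r.tcp_to_grasp is the distance from the TCP to the grasp point, in m); y points along the fingers, z is the direction in which the jaws open and shut, and the axes are right-handed (so a half turn about y gives the same grasp; the last joint's range is limited). The gripper opens to 85 mm and grips with 20 to 120 N. Pads are 22 mm wide; open, the fingers measure 114 mm over their backs; the gripper's body (76 mm by 85 mm) begins 54 mm behind the grasp point. The pads swing forward as they close: fully open they stand 13 mm farther back than shut.
Start: joints at [1.147, 0.527, 1.433, -0, 1.181, -0.178], TCP at [0.151, 0.606, 0.231] pointing down, gripper open.
Joint ranges: [-3.08, 3.08], [-0.75, 2.2], [0.22, 2.44], [-1.43, 4.57], [0, 2.65], [-2.85, 2.85]. Speed limits (rad/s): [2.79, 2.79, 3.14, 3.14, 3.14, 3.14].

## Interface

Orientations are given as a rotation vector (axis times angle).
In Python, from plant import r, get_image, camera_info gives the robot as it stands. The module is installed in compiled form; this text tells all that it offers.
- The arm moves only by the tool send_rows, never from a script. Its argument "increments" is a list of rows, each a list of 7 numbers: the turn, a rotation vector about the tool's x, y, z in degrees, then the shift along the tool's x, y, z in mm, then the closure, from -1 (fully open) to 1 (shut), so that 0 is half open. In form: [[ax, ay, az, tx, ty, tz, fingers], ...]. A call has 1 to 5 rows; each row shifts and turns the commanded pose from where the row before left it, along the tool's axes as they then stand; what a row does not reach is not made up. A row lasts 1/10 s, in which the tool goes at most 50 mm and 8.59 degrees, less where a joint would pass 70% of its speed; a pose out of reach is approached as far as the arm can. A call with a gripper value outside its range is refused whole. The fingers move at their own pace and stop on an object; the grip force is fixed at half the most. Time passes only in rows, so rows that do not move let the fingers close. It gives the time, the measured TCP pose, the force and the opening at its end, in the units of the state.
- r.get_state(): the state, without advancing time (a new reading comes with each control period).
- get_image(name): name is "side" or "top"; returns (picture, depth): 384x512x3 uint8, red, green, blue; 384x512 float32, m along the optical axis (not along the pixel's ray), 0 where there is no reading.
- camera_info(name): a dict with "fx", "fy", "cx", "cy" (pixels), "eye" and "rotation" of the camera in the world. Camera axes: x right, y down, z forward; pixel columns grow to the right and rows downward; lengths in m; the calibration is good to about 2 mm. A picture is of the moment at which its call begins. camera_info takes no time and is no camera call.
- r.sign_off(): hands the job in, once; it reports no verdict.
The state is a dict: "t": time; "joints": joint angles; "dq": joint speeds; "effort": joint torques, N m; "ee_pos": TCP position; "eef_rot": TCP orientation; "force": force on the tool from outside, world axes, zero at the start; "wrist_torque": the same for the moment, N m; "opening": finger opening in m.
Only numpy, scipy, OpenCV 4.12 (cv2) and the standard library are available. Lean on these libraries where they do the work, as an engineer would, in place of code of your own. Each camera call takes 0.05 s, during which the arm holds its last target.

## Working session

There is one attempt and no reset: what is moved stays moved. The work goes in short steps, Python scripts to look and compute and a tool call to move; the robot and the scene stay as the last step left them, time stands still between calls to the robot, and variables do not carry over. Pictures are saved under pics/ and viewed, and the job is handed in when it is done.

Besides the shell and the picture viewer there is one more tool, called after "Emit:" by a JSON object that holds its "api" and its "payload". send_rows: Moves the arm, as the interface text tells. Its arguments: {"type":"object","properties":{"increments":{"type":"array"}},"required":["increments"]}

```bash
mkdir -p pics; python3 - <<'E'
from plant import r,get_image,camera_info
import cv2,numpy as np
print(r.get_state(), r.tcp_to_grasp)
for n in("side","top"):
    im,d=get_image(n); cv2.imwrite(f"pics/{n}0.png",im[...,::-1]); np.save(f"pics/{n}0_d.npy",d); np.save(f"pics/{n}0.npy",im)
    print(n,camera_info(n))
E
```

```text
{'t': 0.0, 'joints': array([ 1.14751207e+00,  5.28433575e-01,  1.43387390e+00,  7.98710238e-06,
        1.18138415e+00, -1.78480985e-01]), 'dq': array([ 0.00029269, -0.00031904,  0.00150958, -0.00021752,  0.00109942,
        0.00038707]), 'effort': array([-2.23797011e-03, -4.42343473e+01, -1.78026688e+01, -4.91957580e-04,
        8.38887849e-03, -1.04975207e-06]), 'ee_pos': array([0.15114633, 0.60573292, 0.23036266]), 'eef_rot': array([-1.56424345,  0.19273165, -0.19174115]), 'force': array([-0.12342687,  0.54684004,  0.5110507 ]), 'wrist_torque': array([ 0.01510154, -0.00944242,  0.01419939]), 'opening': 0.08534502134456277} 0.0187
side {'fx': 420.36030773420225, 'fy': 420.36030773420225, 'cx': 254.03934755235474, 'cy': 192.0038941011229, 'eye': array([ 0.09282119, -0.58823669,  0.5622852 ]), 'rotation': array([-2.07286436,  0.65190038, -0.3855188 ])}
top {'fx': 427.13208013884565, 'fy': 427.13208013884565, 'cx': 254.13833562742886, 'cy': 194.68177146883977, 'eye': array([0.43586283, 0.03658437, 0.82470217]), 'rotation': array([-2.1786455 ,  2.12238553, -0.16442079])}
```

View pics/side0.png

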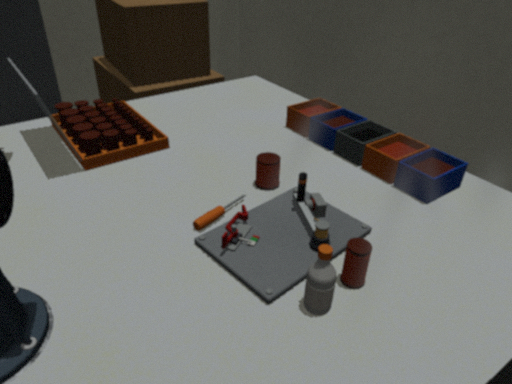

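View pics/top0.png

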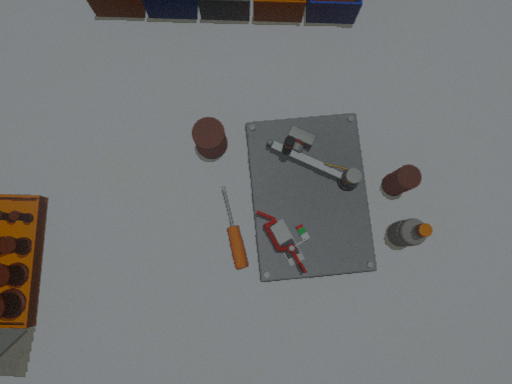

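```bash
cat > h.py <<'E'
import numpy as np,cv2
from scipy.spatial.transform import Rotation as R
from plant import r,get_image,camera_info
def ray(n,u,v):
    c=camera_info(n);M=R.from_rotvec(c["rotation"]).as_matrix()
    return c["eye"],M@np.array([(u-c["cx"])/c["fx"],(v-c["cy"])/c["fy"],1])
def onplane(n,u,v,z):
    e,d=ray(n,u,v);return e+d*(z-e[2])/d[2]
def proj(n,p):
    c=camera_info(n);M=R.from_rotvec(c["rotation"]).as_matrix()
    q=M.T@(np.asarray(p)-c["eye"]);return np.array([c["fx"]*q[0]/q[2]+c["cx"],c["fy"]*q[1]/q[2]+c["cy"]])
def crop(im,x0,y0,x1,y1,f,name,marks=()):
    a=cv2.resize(im[y0:y1,x0:x1,::-1].copy(),None,fx=f,fy=f,interpolation=cv2.INTER_CUBIC)
    for m in marks: cv2.drawMarker(a,(int((m[0]-x0+.5)*f),int((m[1]-y0+.5)*f)),(255,255,0),0,12,1)
    cv2.imwrite(name,a)
E
python3 - <<'E'
from h import *
im=np.load("pics/top0.npy"); crop(im,180,100,440,290,3,"pics/topz.png")
im2=np.load("pics/side0.npy"); crop(im2,180,140,380,320,3.3,"pics/sidez.png")
hsv=cv2.cvtColor(im,cv2.COLOR_RGB2HSV)
print(hsv[260,330],hsv[320,330],hsv[200,310])
for q in [(330,260),(330,320),(310,200)]: print(onplane("top",*q,0.0))
E
```

```text
[100  15 100] [103  13 137] [94 19 95]
[ 0.43322954 -0.11729377  0.        ]
[ 0.32198796 -0.11728271  0.        ]
[ 0.54795094 -0.0782386   0.        ]
```

View pics/topz.png

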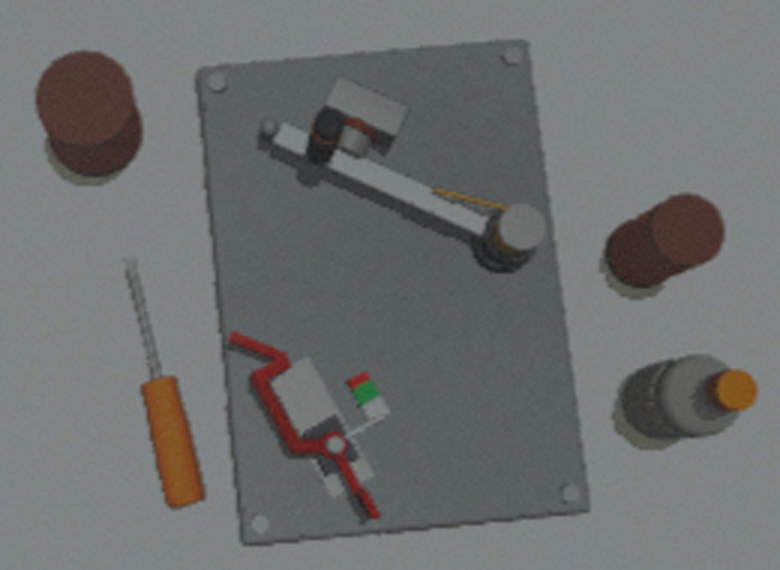

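View pics/sidez.png

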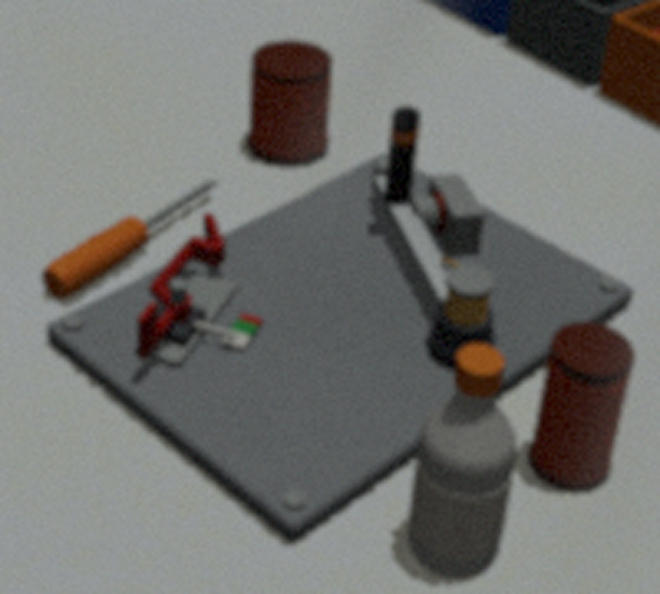

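```bash
cat >> h.py <<'E'
def rigid(P,Q): # Q=R P+t 2D
    a=P-P.mean(0);b=Q-Q.mean(0)
    th=np.arctan2((a[:,0]*b[:,1]-a[:,1]*b[:,0]).sum(),(a*b).sum())
    M=np.array([[np.cos(th),-np.sin(th)],[np.sin(th),np.cos(th)]]);return th,Q.mean(0)-M@P.mean(0)
E
python3 - <<'E'
from h import *
im=np.load("pics/top0.npy");side=np.load("pics/side0.npy")
g=[(197,68),(527,40),(590,510),(243,545)]
P=np.array([[155,110],[155,-110],[-155,-110],[-155,110]])/1000.
Q=np.array([onplane("top",180+u/3-.5,100+v/3-.5,.016)[:2] for u,v in g])
th,t=rigid(P,Q);M=np.array([[np.cos(th),-np.sin(th)],[np.sin(th),np.cos(th)]])
print("top",th,np.degrees(th),t,(Q-(P@M.T+t))*1000)
s=[(378,157),(632,292),(292,535),(50,330)]
Q2=np.array([onplane("side",180+u/3.3-.5,140+v/3.3-.5,.016)[:2] for u,v in s])
th2,t2=rigid(P,Q2);M2=np.array([[np.cos(th2),-np.sin(th2)],[np.sin(th2),np.cos(th2)]])
print("side",np.degrees(th2),t2,(Q2-(P@M2.T+t2))*1000)
def w(p,z): return np.r_[M@np.array(p)/1+t,z]
pv=np.array([.02,-.075])
def gp(a,z=.085,L=.13): return w(pv+L*np.array([np.cos(a+np.pi/3),np.sin(a+np.pi/3)]),z)
print("pivot",w(pv,.085),"grip",gp(0),gp(.955),gp(1.08))
print("dir deg rest",np.degrees(th)+60)
mk=[(gp(0,.108)),gp(0,.041),w(pv,.06),gp(.955,.03,.165),gp(0,.03,.165)]+[w(p,.016) for p in P]
crop(im,180,100,440,290,3,"pics/topm.png",[proj("top",p) for p in mk])
crop(side,180,140,380,320,3.3,"pics/sidem.png",[proj("side",p) for p in mk])
# triangulate grip top: orange band etc
E
```

```text
top 0.12055560856608943 6.907327567468119 [ 0.55674356 -0.07438098] [[-1.05258973 -1.17697333]
 [-2.19587268  0.87445374]
 [ 1.79411373  1.38336324]
 [ 1.45434868 -1.08084365]]
side 7.438708357612751 [ 0.55224452 -0.07773429] [[-4.7552213  -1.30554379]
 [-1.51340065  1.05073116]
 [ 0.33724583  1.87446442]
 [ 5.93137613 -1.61965179]]
pivot [ 0.58561819 -0.14643135  0.085     ] grip [ 0.63660672 -0.02684804  0.085     ] [ 0.5174521  -0.03573634  0.085     ] [ 0.50418309 -0.04509861  0.085     ]
dir deg rest 66.90732756746812
```

View pics/topm.png

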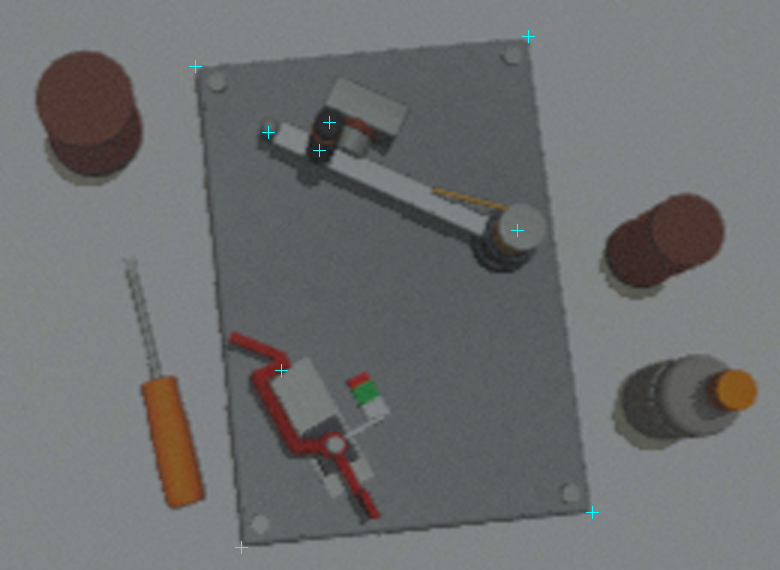

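View pics/sidem.png

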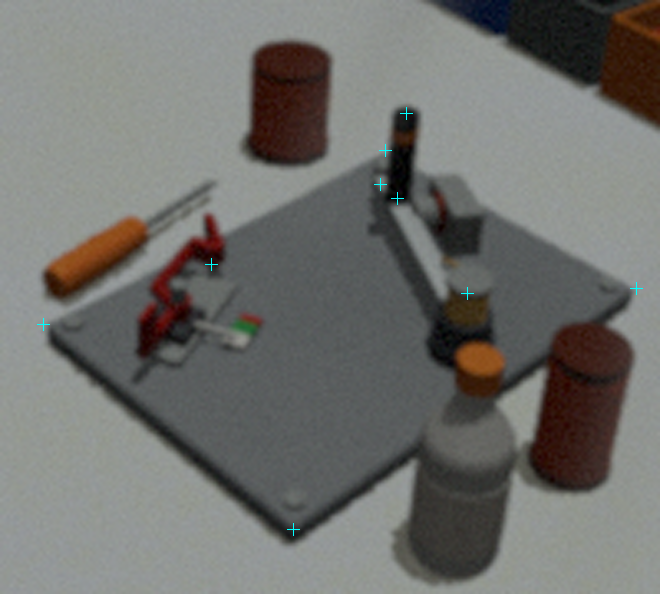

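```bash
cat >> h.py <<'E'
TH=0.12056;T=np.array([0.55674,-0.07438]);PIV=np.array([0.58562,-0.14643])
def grip(a,L=.13):
    b=TH+np.pi/3+a;return PIV+L*np.array([np.cos(b),np.sin(b)])
def info():
    s=r.get_state();M=R.from_rotvec(s["eef_rot"]).as_matrix()
    yaw=np.degrees(np.arctan2(M[1,2],M[0,2]))
    print("t %.2f pos"%s["t"],np.round(s["ee_pos"]*1000,1),"jaw yaw %.1f"%yaw,"down",np.round(M[:,1],3),"F",np.round(s["force"],1),"Tq",np.round(s["wrist_torque"],2),"open %.1f"%(s["opening"]*1000),"q",np.round(s["joints"],2))
    return s,M
def togo(M,p0,p1):
    print("shift tool mm",np.round(M.T@(np.asarray(p1)-p0)*1000,1))
E
python3 - <<'E'
from h import *
s,M=info();print(M)
# target: hover, jaw yaw options
for y in (156.9,-23.1): print("dyaw",y,(y-np.degrees(np.arctan2(M[1,2],M[0,2]))+180)%360-180)
togo(M,s["ee_pos"],[*grip(0),.2])
E
```

```text
t 0.10 pos [151.2 605.8 230.4] jaw yaw 76.0 down [-0.001 -0.002 -1.   ] F [-0.5  0.3  0.4] Tq [ 0.01 -0.    0.02] open 85.9 q [ 1.15  0.53  1.43  0.    1.18 -0.18]
[[ 9.70188058e-01 -8.19405568e-04  2.42351935e-01]
 [-2.42353050e-01 -1.78619586e-03  9.70186481e-01]
 [-3.62088181e-04 -9.99998069e-01 -1.93153134e-03]]
dyaw 156.9 80.92542185814511
dyaw -23.1 -99.07457814185486
shift tool mm [ 624.3   31.2 -496.1]
```

Emit:
{"api": "send_rows", "payload": {"increments": [[0,0,0,39,0,-31,-0.2],[0,0,0,39,0,-31,-0.2],[0,0,0,39,0,-31,-0.2],[0,0,0,39,0,-31,-0.2],[0,0,0,39,0,-31,-0.2]]}}

```text
t: 0.6
ee_pos: [0.3036, 0.407, 0.2311]
eef_rot: [-1.563, 0.192, -0.191]
force: [1.3, 0.5, 0.1]
opening: 0.0516
```

Emit:
{"api": "send_rows", "payload": {"increments": [[0,0,0,39,0,-31,-0.2],[0,0,0,39,0,-31,-0.2],[0,0,0,39,0,-31,-0.2],[0,0,0,39,0,-31,-0.2],[0,0,0,39,0,-31,-0.2]]}}

```text
t: 1.1
ee_pos: [0.4554, 0.2092, 0.2311]
eef_rot: [-1.562, 0.193, -0.192]
force: [0.3, 0.6, 0.2]
opening: 0.0511
```

Emit:
{"api": "send_rows", "payload": {"increments": [[0,0,0,39,0,-31,-0.2],[0,0,0,39,0,-31,-0.2],[0,0,0,39,0,-31,-0.2],[0,0,0,39,0,-31,-0.2],[0,0,0,39,0,-31,-0.2]]}}

```text
t: 1.6
ee_pos: [0.6069, 0.0116, 0.2309]
eef_rot: [-1.562, 0.193, -0.192]
force: [0.9, 0.3, -0.2]
opening: 0.0511
```

Emit:
{"api": "send_rows", "payload": {"increments": [[0,8.25,0,0,4,0,-0.2],[0,8.25,0,0,4,0,-0.2],[0,8.25,0,0,4,0,-0.2],[0,8.25,0,0,4,0,-0.2],[0,8.25,0,0,4,0,-0.2]]}}

```text
t: 2.1
ee_pos: [0.6059, 0.0134, 0.2106]
eef_rot: [-1.435, 0.758, -0.756]
force: [-0.5, 0.2, 0.1]
opening: 0.0512
```

Emit:
{"api": "send_rows", "payload": {"increments": [[0,8.25,0,0,4,0,-0.2],[0,8.25,0,0,4,0,-0.2],[0,8.25,0,0,4,0,-0.2],[0,8.25,0,0,4,0,-0.2],[0,8.25,0,0,4,0,-0.2]]}}

```text
t: 2.6
ee_pos: [0.6059, 0.0135, 0.1906]
eef_rot: [-1.151, 1.298, -1.296]
force: [-0.2, 0.3, 0.1]
opening: 0.0507
```

Emit:
{"api": "send_rows", "payload": {"increments": [[0,8.25,0,0,0,0,-0.2],[0,8.25,0,0,0,0,-0.2],[0,0,0,0,0,0,-0.2]]}}

```text
t: 2.9
ee_pos: [0.6059, 0.0135, 0.1908]
eef_rot: [-0.993, 1.5, -1.498]
force: [0.9, -0.4, -0.9]
opening: 0.0514
```

```bash
python3 - <<'E'
from h import *
s,M=info()
togo(M,s["ee_pos"],[*grip(0.01),.071])
for n in("top","side"):
    im,_=get_image(n); crop(im,200,80,420,260,3,f"pics/h_{n}.png",[proj(n,[*grip(0),.108]),proj(n,[*grip(0),.041])])
E
```

```text
t 2.90 pos [605.9  13.5 190.8] jaw yaw -23.0 down [-0.001  0.    -1.   ] F [ 0.9 -0.4 -0.9] Tq [ 0.   -0.01  0.01] open 51.4 q [-0.16  0.55  1.52 -0.    1.07  0.24]
shift tool mm [ 25.1 119.7  42.9]
```

View pics/h_side.png

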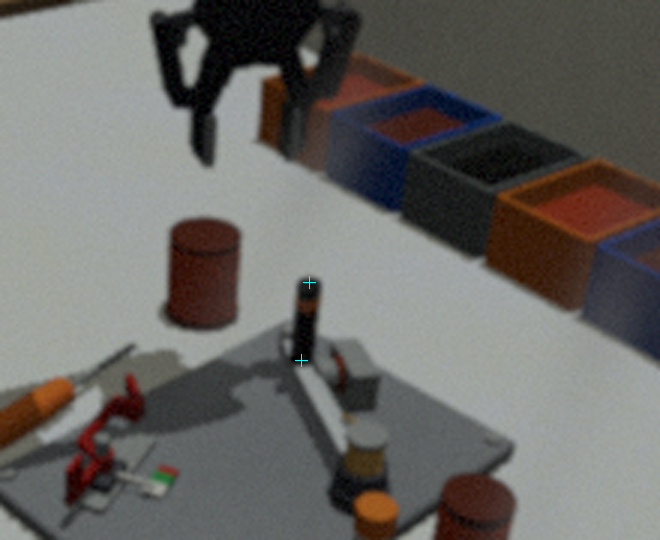

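View pics/h_top.png

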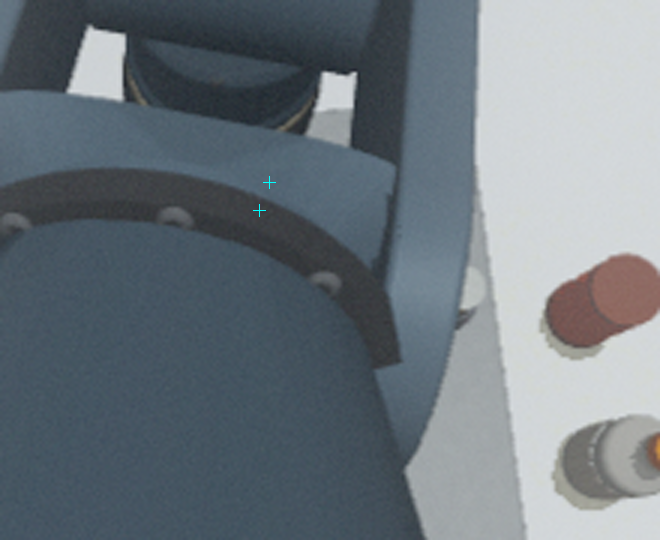

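Emit:
{"api": "send_rows", "payload": {"increments": [[0,0.1,0,12.5,0,21.5,-0.2],[0,0,0,12.6,0,21.4,-0.2],[0,0,0,0,20,0,-0.2],[0,0,0,0,25,0,-0.2],[0,0,0,0,0,0,-0.2]]}}

```text
t: 3.5
ee_pos: [0.6332, -0.0262, 0.1429]
eef_rot: [-0.997, 1.505, -1.495]
force: [-1.4, -0.7, 0.2]
opening: 0.0511
```

```bash
python3 - <<'E'
from h import *
s,M=info()
togo(M,s["ee_pos"],[*grip(0.01),.071])
im,_=get_image("side"); crop(im,200,80,420,260,3,"pics/h2_side.png",[proj("side",[*grip(0),.108]),proj("side",s["ee_pos"])])
E
```

```text
t 3.50 pos [633.2 -26.2 142.9] jaw yaw -23.0 down [-0.008  0.002 -1.   ] F [-1.4 -0.7  0.2] Tq [ 0.01 -0.    0.05] open 51.1 q [-0.22  0.65  1.48 -0.    1.02  0.18]
shift tool mm [-0.8 71.9  2.7]
```

View pics/h2_side.png

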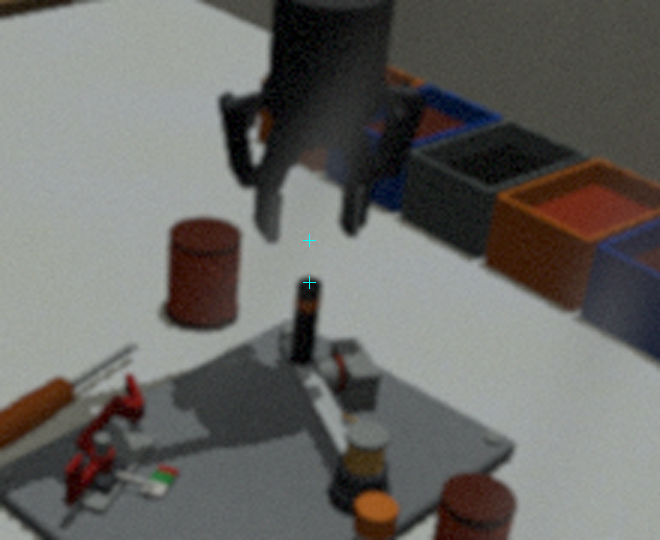

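Emit:
{"api": "send_rows", "payload": {"increments": [[0,0,0,0,15,2,-0.2],[0,0,0,0,19,0,-0.2],[0,0,0,0,19,0,-0.2],[0,0,0,0,19,0,-0.2],[0,0,0,0,0,0,-0.2]]}}

```text
t: 4.05
ee_pos: [0.6363, -0.0268, 0.0722]
eef_rot: [-0.994, 1.503, -1.497]
force: [-0.4, 0.2, -0.0]
opening: 0.0516
```

```bash
python3 - <<'E'
from h import *
s,M=info()
togo(M,s["ee_pos"],[*grip(0.01),.071])
im,_=get_image("side"); crop(im,200,80,420,260,3,"pics/h3_side.png",[proj("side",[*grip(0),.108]),proj("side",s["ee_pos"])])
E
```

```text
t 4.05 pos [636.3 -26.8  72.2] jaw yaw -23.1 down [-0.004  0.001 -1.   ] F [-0.4  0.2 -0. ] Tq [-0.01  0.05 -0.05] open 51.6 q [-0.22  0.75  1.52 -0.    0.89  0.19]
shift tool mm [-0.1  1.2 -1. ]
```

View pics/h3_side.png

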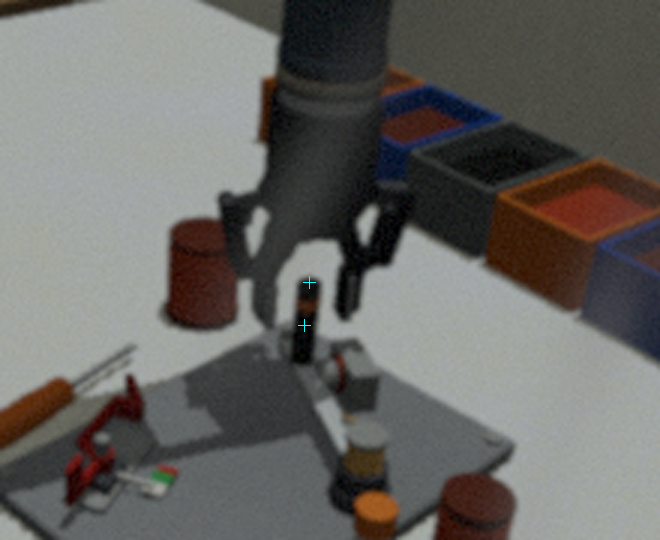

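Emit:
{"api": "send_rows", "payload": {"increments": [[0,0,0,0,0,0,0.1],[0,0,0,0,0,0,0.3],[0,0,0,0,0,0,0.42],[0,0,0,0,0,0,0.42],[0,0,0,0,0,0,0.42]]}}

```text
t: 4.6
ee_pos: [0.638, -0.0273, 0.0748]
eef_rot: [-0.99, 1.499, -1.5]
force: [-0.1, 0.4, -0.1]
opening: 0.0248
```

```bash
python3 - <<'E'
from h import *
s,M=info()
im,_=get_image("side"); crop(im,250,130,350,220,6,"pics/h4_side.png",[proj("side",[*grip(0),.108])])
# identical row: rotate 4 deg about pivot, tool frame (pre-turn axes) shift
for L in(.13,):
  a=np.radians(4);b=np.radians(66.9)
  d=np.r_[L*np.array([np.cos(b+a)-np.cos(b),np.sin(b+a)-np.sin(b)]),0]
  print(np.round(M.T@d*1000,2))
E
```

```text
t 4.60 pos [638.  -27.3  74.8] jaw yaw -23.1 down [ 0.001 -0.    -1.   ] F [-0.1  0.4 -0.1] Tq [0.02 0.02 0.03] open 24.8 q [-0.22  0.74  1.51 -0.    0.89  0.19]
[ 0.32 -0.01 -9.07]
```

View pics/h4_side.png

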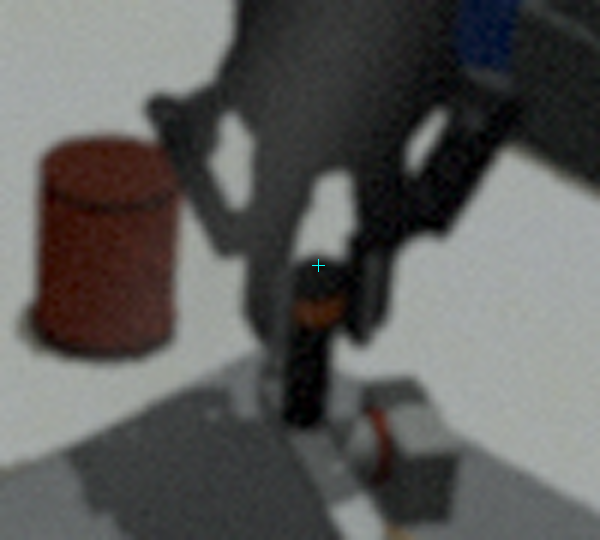

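Emit:
{"api": "send_rows", "payload": {"increments": [[0,0,0,0,5,0,0.42],[0,-1,0,0,0,-2.3,0.42],[0,-2,0,0.1,0,-4.5,0.42],[0,-3,0,0.2,0,-6.8,0.42],[0,-3,0,0.2,0,-6.8,0.42]]}}

```text
t: 5.15
ee_pos: [0.6202, -0.0214, 0.0691]
eef_rot: [-1.081, 1.383, -1.389]
force: [3.9, -2.0, -4.2]
opening: 0.0249
```

```bash
cat >> h.py <<'E'
def arc():
    s,M=info();d=s["ee_pos"][:2]-PIV;F=s["force"][:2]
    ang=np.arctan2(d[1],d[0]);a=ang-TH-np.pi/3
    tan=np.array([-np.sin(ang),np.cos(ang)]);rad=np.array([np.cos(ang),np.sin(ang)])
    print("R %.1f tool angle %.3f rad; jaw err %.1f deg; F draw %.1f rad %.1f z %.1f"%(np.hypot(*d)*1000,a,np.degrees(np.arctan2(M[1,2],M[0,2])-(ang-np.pi/2)),F@tan,F@rad,s["force"][2]))
    return s,M
E
python3 -c "
from h import *
arc()
im,_=get_image('side'); crop(im,200,130,350,240,4,'pics/a1.png')"
```

```text
t 5.15 pos [620.2 -21.4  69.1] jaw yaw -14.0 down [ 0.004 -0.001 -1.   ] F [ 3.9 -2.  -4.2] Tq [-0.22 -0.55 -0.03] open 24.9 q [-0.21  0.73  1.57 -0.    0.84  0.03]
R 129.7 tool angle 0.133 rad; jaw err 1.5 deg; F draw -4.3 rad -0.9 z -4.2
```

View pics/a1.png

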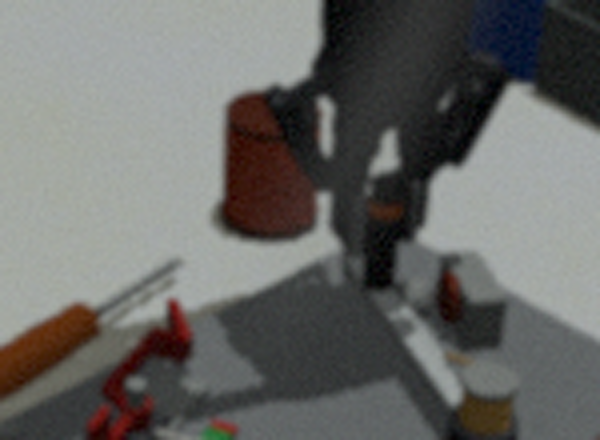

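Emit:
{"api": "send_rows", "payload": {"increments": [[0,-3,0,0.2,0,-6.8,0.42],[0,-3,0,0.2,0,-6.8,0.42],[0,-3,0,0.2,0,-6.8,0.42],[0,-3,0,0.2,0,-6.8,0.42],[0,-3,0,0.2,0,-6.8,0.42]]}}

```text
t: 5.7
ee_pos: [0.5871, -0.017, 0.0693]
eef_rot: [-1.213, 1.193, -1.2]
force: [5.5, 1.7, -4.5]
opening: 0.0249
```

```bash
python3 -c "
from h import *
arc()"
```

```text
t 5.70 pos [587.1 -17.   69.3] jaw yaw 0.9 down [ 0.005 -0.    -1.   ] F [ 5.5  1.7 -4.5] Tq [ 0.21 -0.75 -0.  ] open 24.9 q [-0.22  0.7   1.66  0.    0.78 -0.24]
R 129.5 tool angle 0.392 rad; jaw err 1.6 deg; F draw -5.5 rad 1.7 z -4.5
```

Emit:
{"api": "send_rows", "payload": {"increments": [[0,-3,0,0.2,0,-6.8,0.42],[0,-3,0,0.2,0,-6.8,0.42],[0,-3,0,0.2,0,-6.8,0.42],[0,-3,0,0.2,0,-6.8,0.42],[0,-3,0,0.2,0,-6.8,0.42]]}}

```text
t: 6.2
ee_pos: [0.5534, -0.0212, 0.0693]
eef_rot: [-1.324, 0.999, -1.004]
force: [5.2, 5.0, -3.1]
opening: 0.025
```

Emit:
{"api": "send_rows", "payload": {"increments": [[0,-3,0,0.2,0,-6.8,0.42],[0,-3,0,0.2,0,-6.8,0.42],[0,-2,0,0.1,0,-4.5,0.42],[0,-2,0,0.1,0,-4.5,0.42],[0,0,0,0,0,0,0.42]]}}

```text
t: 6.7
ee_pos: [0.5314, -0.0289, 0.0693]
eef_rot: [-1.386, 0.87, -0.872]
force: [5.2, 7.1, -3.7]
opening: 0.0244
```

```bash
python3 -c "
from h import *
arc()
im,_=get_image('side'); crop(im,200,150,350,260,4,'pics/a2.png')
im,_=get_image('top'); crop(im,200,150,350,260,4,'pics/a2t.png')"
```

```text
t 6.70 pos [531.4 -28.9  69.3] jaw yaw 25.8 down [ 0.003  0.002 -1.   ] F [ 5.2  7.1 -3.7] Tq [ 0.96 -0.69  0.04] open 24.4 q [-0.27  0.65  1.8   0.    0.69 -0.72]
R 129.4 tool angle 0.835 rad; jaw err 1.0 deg; F draw -7.7 rad 4.3 z -3.7
```

View pics/a2.png

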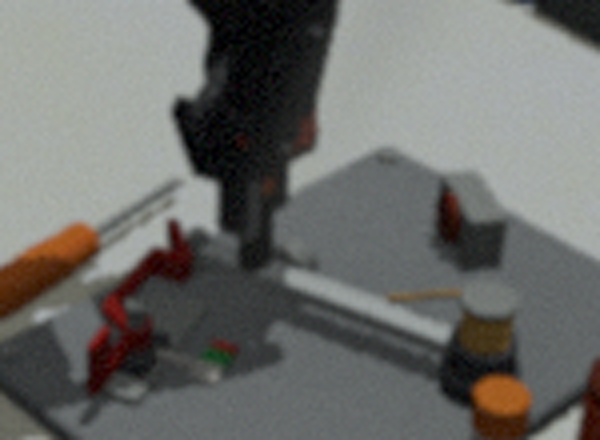

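View pics/a2t.png

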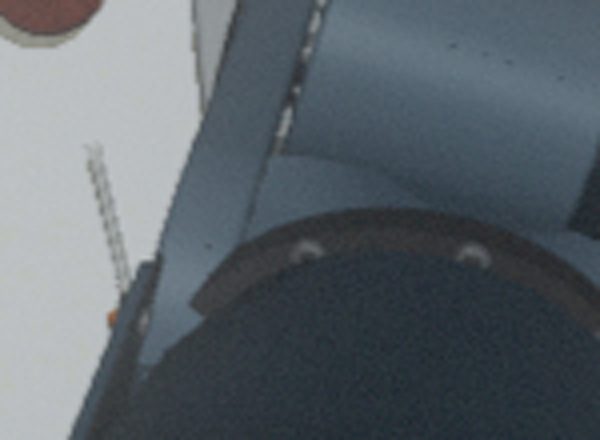

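Emit:
{"api": "send_rows", "payload": {"increments": [[0,-3,0,0.2,0,-6.8,0.42],[0,-3,0,0.2,0,-6.8,0.42],[0,-3,0,0.2,0,-6.8,0.42],[0,-2,0,0.1,0,-4.5,0.42],[0,-1,0,0,0,-2.3,0.42]]}}

```text
t: 7.3
ee_pos: [0.5081, -0.0431, 0.0694]
eef_rot: [-1.448, 0.709, -0.711]
force: [4.9, 7.9, -1.1]
opening: 0.0245
```

Emit:
{"api": "send_rows", "payload": {"increments": [[0,-1,0,0,0,-2.3,0.42],[0,-1,0,0,0,-2.3,0.42],[0,0,0,0,0,0,0.42]]}}

```text
t: 7.6
ee_pos: [0.5045, -0.0459, 0.0694]
eef_rot: [-1.457, 0.683, -0.685]
force: [4.9, 8.2, -0.9]
opening: 0.0248
```

```bash
python3 -c "
from h import *
arc()
im,_=get_image('side'); crop(im,200,150,350,260,4,'pics/a3.png')"
```

```text
t 7.60 pos [504.5 -45.9  69.4] jaw yaw 39.8 down [ 0.002  0.002 -1.   ] F [ 4.9  8.2 -0.9] Tq [ 1.13 -0.63  0.07] open 24.8 q [-0.31  0.64  1.86  0.    0.64 -1.01]
R 129.1 tool angle 1.082 rad; jaw err 0.9 deg; F draw -8.9 rad 3.3 z -0.9
```

View pics/a3.png

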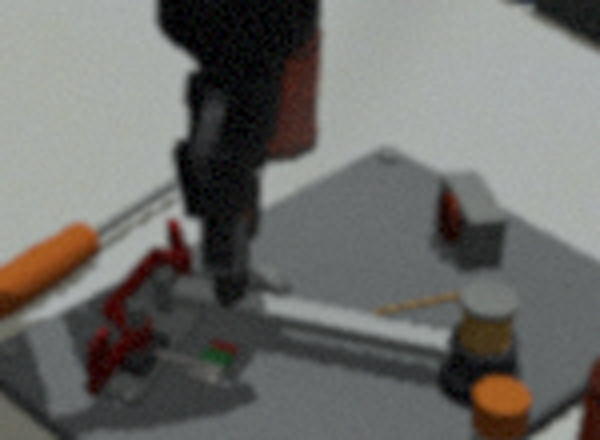

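Emit:
{"api": "send_rows", "payload": {"increments": [[0,-1,0,0,0,-2.3,0.42],[0,-1,0,0,0,-2.3,0.42],[0,0,0,0,0,0,0.42],[0,0,0,0,0,0,0.42]]}}

```text
t: 8.05
ee_pos: [0.501, -0.0488, 0.0694]
eef_rot: [-1.466, 0.656, -0.658]
force: [4.3, 8.0, -0.9]
opening: 0.0246
```

```bash
python3 -c "
from h import *
arc()"
```

```text
t 8.05 pos [501.  -48.8  69.4] jaw yaw 41.8 down [ 0.002  0.002 -1.   ] F [ 4.3  8.  -0.9] Tq [ 1.09 -0.61  0.04] open 24.6 q [-0.32  0.63  1.87  0.    0.64 -1.05]
R 129.2 tool angle 1.117 rad; jaw err 0.9 deg; F draw -8.5 rad 3.3 z -0.9
```

Emit:
{"api": "send_rows", "payload": {"increments": [[0,1,0,0,0,2.3,0.42],[0,1,0,0,0,2.3,0.42],[0,1,0,0,0,2.3,0.42],[0,1,0,0.1,0,2.3,0.42],[0,1,0,0.1,0,2.3,0.42]]}}

```text
t: 8.55
ee_pos: [0.5103, -0.0416, 0.0694]
eef_rot: [-1.443, 0.724, -0.726]
force: [3.3, 7.5, -2.2]
opening: 0.0249
```

```bash
python3 -c "
from h import *
arc()"
```

```text
t 8.55 pos [510.3 -41.6  69.4] jaw yaw 36.7 down [ 0.003  0.002 -1.   ] F [ 3.3  7.5 -2.2] Tq [ 1.02 -0.58  0.07] open 24.9 q [-0.3   0.64  1.85  0.    0.65 -0.95]
R 129.1 tool angle 1.026 rad; jaw err 1.1 deg; F draw -7.1 rad 4.2 z -2.2
```

Emit:
{"api": "send_rows", "payload": {"increments": [[0,0.5,0,0,0,1.1,0.42],[0,0.5,0,0,0,1.1,0.42],[0,0.5,0,0,0,1.1,0.42],[0,0,0,0,0,0,0.42]]}}

```text
t: 8.95
ee_pos: [0.5122, -0.0401, 0.0694]
eef_rot: [-1.438, 0.744, -0.744]
force: [2.6, 4.0, -0.2]
opening: 0.0247
```

```bash
python3 -c "
from h import *
arc()
im,_=get_image('side'); crop(im,200,150,350,260,4,'pics/a4.png')"
```

```text
t 8.95 pos [512.2 -40.1  69.4] jaw yaw 35.3 down [ 0.001  0.001 -1.   ] F [ 2.6  4.  -0.2] Tq [ 0.64 -0.32  0.05] open 24.7 q [-0.3   0.64  1.84  0.    0.66 -0.92]
R 129.3 tool angle 1.007 rad; jaw err 0.7 deg; F draw -4.4 rad 1.9 z -0.2
```

View pics/a4.png

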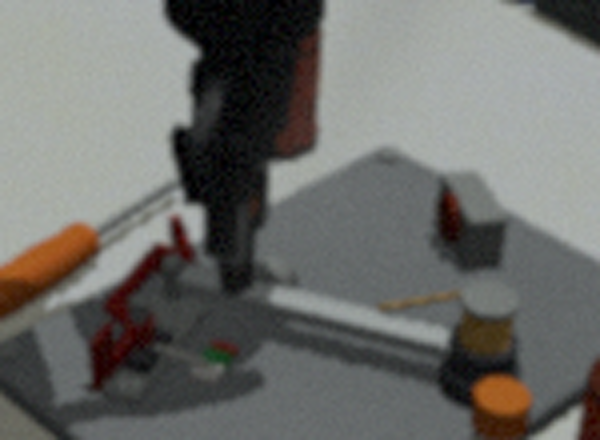

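Emit:
{"api": "send_rows", "payload": {"increments": [[0,0.5,0,0,0,1.1,0.42],[0,0.5,0,0,0,1.1,0.42],[0,0.5,0,0,0,1.1,0.42],[0,0,0,0,0,0,0.42]]}}

```text
t: 9.4
ee_pos: [0.5142, -0.0393, 0.0693]
eef_rot: [-1.433, 0.764, -0.764]
force: [0.4, 2.6, 0.3]
opening: 0.0247
```

```bash
python3 -c "
from h import *
arc()"
```

```text
t 9.40 pos [514.2 -39.3  69.3] jaw yaw 33.9 down [-0. -0. -1.] F [0.4 2.6 0.3] Tq [ 0.38 -0.07  0.05] open 24.7 q [-0.29  0.64  1.84 -0.    0.66 -0.88]
R 128.7 tool angle 0.991 rad; jaw err 0.2 deg; F draw -1.8 rad 1.9 z 0.3
```

Emit:
{"api": "send_rows", "payload": {"increments": [[0,0.5,0,0,0,1.1,0.42],[0,0.5,0,0,0,1.1,0.42],[0,0.5,0,0,0,1.1,0.42],[0,0,0,0,0,0,0.42]]}}

```text
t: 9.8
ee_pos: [0.5171, -0.0378, 0.0693]
eef_rot: [-1.425, 0.784, -0.784]
force: [0.4, -0.1, -0.2]
opening: 0.025
```

```bash
python3 -c "
from h import *
arc()
im,_=get_image('side'); crop(im,200,150,350,260,4,'pics/a5.png')"
```

```text
t 9.80 pos [517.1 -37.8  69.3] jaw yaw 32.4 down [ 0. -0. -1.] F [ 0.4 -0.1 -0.2] Tq [ 0.03 -0.06 -0.03] open 25.0 q [-0.29  0.64  1.83 -0.    0.67 -0.85]
R 128.4 tool angle 0.965 rad; jaw err 0.1 deg; F draw -0.3 rad -0.3 z -0.2
```

View pics/a5.png

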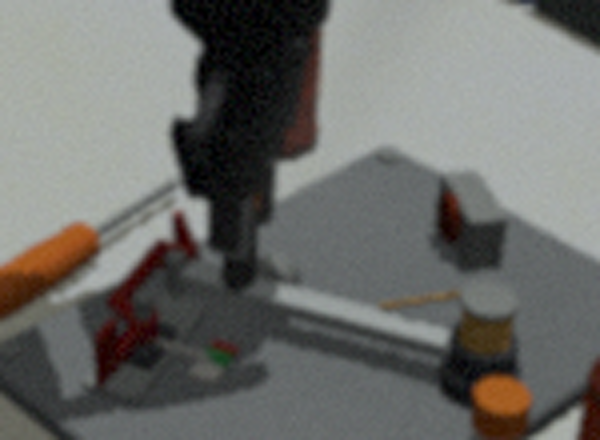

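Emit:
{"api": "send_rows", "payload": {"increments": [[0,0.7,0,-0.1,0,1.6,0.42],[0,0.5,0,-0.1,0,1.1,0.42],[0,0.5,0,-0.1,0,1.1,0.42],[0,0.3,0,0,0,0.7,0.42],[0,0,0,0,0,0,0.42]]}}

```text
t: 10.35
ee_pos: [0.5208, -0.0348, 0.0693]
eef_rot: [-1.414, 0.81, -0.811]
force: [-0.3, -0.6, -0.5]
opening: 0.0248
```

```bash
python3 -c "
from h import *
arc()"
```

```text
t 10.35 pos [520.8 -34.8  69.3] jaw yaw 30.4 down [ 0. -0. -1.] F [-0.3 -0.6 -0.5] Tq [ 0.02 -0.01  0.03] open 24.8 q [-0.28  0.65  1.82  0.    0.67 -0.81]
R 129.0 tool angle 0.929 rad; jaw err 0.2 deg; F draw 0.6 rad -0.4 z -0.5
```

Emit:
{"api": "send_rows", "payload": {"increments": [[0,0.5,0,0,0,1.1,0.42],[0,0.5,0,0,0,1.1,0.42],[0,0.5,0,0,0,1.1,0.42],[0,0,0,0,0,0,0.42]]}}

```text
t: 10.75
ee_pos: [0.5231, -0.0334, 0.0692]
eef_rot: [-1.407, 0.831, -0.83]
force: [-1.8, -3.3, 0.8]
opening: 0.0247
```

```bash
python3 -c "
from h import *
arc()"
```

```text
t 10.75 pos [523.1 -33.4  69.2] jaw yaw 28.9 down [-0.001 -0.    -1.   ] F [-1.8 -3.3  0.8] Tq [-0.42  0.37  0.02] open 24.7 q [-0.28  0.65  1.81 -0.    0.68 -0.78]
R 129.1 tool angle 0.909 rad; jaw err -0.1 deg; F draw 3.2 rad -2.0 z 0.8
```

Emit:
{"api": "send_rows", "payload": {"increments": [[0,0.5,0,0,0,1.1,0.42],[0,0.5,0,0,0,1.1,0.42],[0,0.5,0,0,0,1.1,0.42],[0,0.5,0,0,0,1.1,0.42],[0,0,0,0,0,0,0.42]]}}

```text
t: 11.25
ee_pos: [0.5262, -0.0318, 0.0692]
eef_rot: [-1.398, 0.859, -0.855]
force: [-5.2, -6.7, 2.6]
opening: 0.0245
```

```bash
python3 -c "
from h import *
arc()"
```

```text
t 11.25 pos [526.2 -31.8  69.2] jaw yaw 26.9 down [-0.003 -0.001 -1.   ] F [-5.2 -6.7  2.6] Tq [-0.96  0.77  0.05] open 24.5 q [-0.27  0.65  1.8  -0.    0.69 -0.74]
R 129.1 tool angle 0.882 rad; jaw err -0.5 deg; F draw 7.7 rad -3.5 z 2.6
```

Emit:
{"api": "send_rows", "payload": {"increments": [[0,0.5,0,0,0,1.2,0.42],[0,0.4,0,0,0,1.0,0.42],[0,0,0,0,0,0,0.42]]}}

```text
t: 11.55
ee_pos: [0.5275, -0.0312, 0.0691]
eef_rot: [-1.394, 0.871, -0.866]
force: [-6.0, -8.0, 2.5]
opening: 0.0245
```

```bash
python3 -c "
from h import *
arc()
im,_=get_image('side'); crop(im,210,180,290,240,8,'pics/p1.png')
arc()"
```

```text
t 11.55 pos [527.5 -31.2  69.1] jaw yaw 26.0 down [-0.004 -0.001 -1.   ] F [-6.  -8.   2.5] Tq [-1.21  0.94  0.1 ] open 24.5 q [-0.27  0.65  1.8  -0.    0.69 -0.72]
R 129.1 tool angle 0.870 rad; jaw err -0.7 deg; F draw 9.0 rad -4.4 z 2.5
t 11.60 pos [527.4 -31.2  69.1] jaw yaw 26.0 down [-0.004 -0.001 -1.   ] F [-6.1 -7.9  3.2] Tq [-1.22  0.94  0.08] open 24.7 q [-0.27  0.65  1.8  -0.    0.69 -0.72]
R 129.1 tool angle 0.871 rad; jaw err -0.7 deg; F draw 9.0 rad -4.3 z 3.2
```

View pics/p1.png

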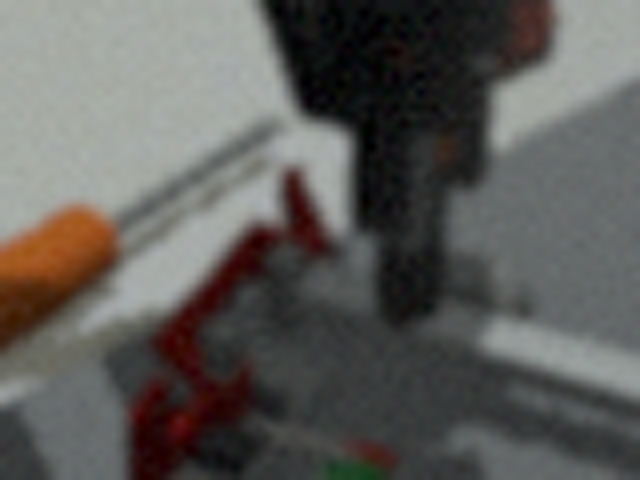

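Emit:
{"api": "send_rows", "payload": {"increments": [[0,0.3,0,0,0,1.0,0.42],[0,0,0,0,0,0,0.42],[0,0,0,0,0,0,0.42],[0,0,0,0,0,0,0.42]]}}

```text
t: 12.0
ee_pos: [0.528, -0.0309, 0.0691]
eef_rot: [-1.393, 0.876, -0.87]
force: [-6.9, -8.3, 2.7]
opening: 0.0251
```

```bash
python3 -c "
from h import *
arc()
im,_=get_image('side'); crop(im,215,200,275,250,10,'pics/p2.png')"
```

```text
t 12.00 pos [528.  -30.9  69.1] jaw yaw 25.8 down [-0.005 -0.001 -1.   ] F [-6.9 -8.3  2.7] Tq [-1.34  1.05  0.07] open 25.1 q [-0.27  0.65  1.8  -0.    0.69 -0.71]
R 129.1 tool angle 0.866 rad; jaw err -0.8 deg; F draw 9.9 rad -4.4 z 2.7
```

View pics/p2.png

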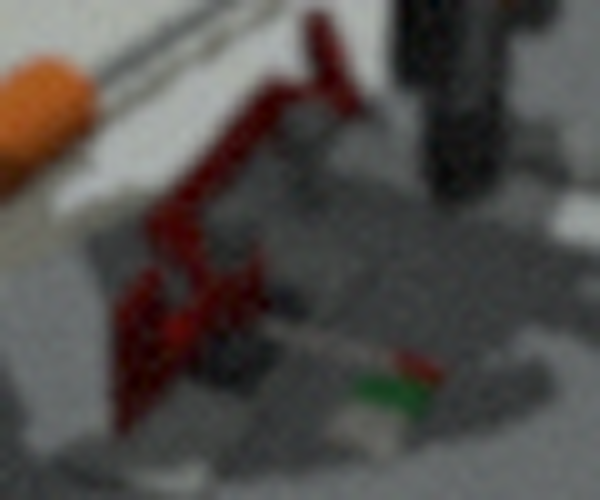

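```bash
python3 -c "
from h import *
b=TH+np.pi/3+.955
f=np.array([np.sin(b),-np.cos(b)])
p=onplane('side',252,237,.02);print(p)
q0=proj('side',p);
for d in (.0073,.012,.017,.024):print(d,(proj('side',p+np.r_[f*d,0])-q0)*10)
"
```

```text
[ 0.48803016 -0.05258655  0.02      ]
0.0073 [ 13.9193089  -20.66719813]
0.012 [ 22.78409916 -33.82951663]
0.017 [ 32.13262349 -47.71007679]
0.024 [ 45.08047559 -66.93486925]
```

```bash
python3 -c "
from h import *
a=np.load('pics/side0.npy'); 
b,_=get_image('side'); np.save('pics/side_p.npy',b)
def z(i,g):
  c=i[222:252,235:270,::-1].astype(float)*g
  return cv2.resize(np.clip(c,0,255).astype(np.uint8),None,fx=11,fy=11,interpolation=cv2.INTER_CUBIC)
cv2.imwrite('pics/cmp.png',np.hstack([z(a,1.2),z(b,2.2)]))
arc()
"
```

```text
t 12.10 pos [528.  -30.9  69.1] jaw yaw 25.7 down [-0.005 -0.001 -1.   ] F [-6.3 -8.2  2.3] Tq [-1.26  1.    0.03] open 25.1 q [-0.27  0.65  1.8  -0.    0.69 -0.71]
R 129.1 tool angle 0.866 rad; jaw err -0.8 deg; F draw 9.3 rad -4.5 z 2.3
```

View pics/cmp.png

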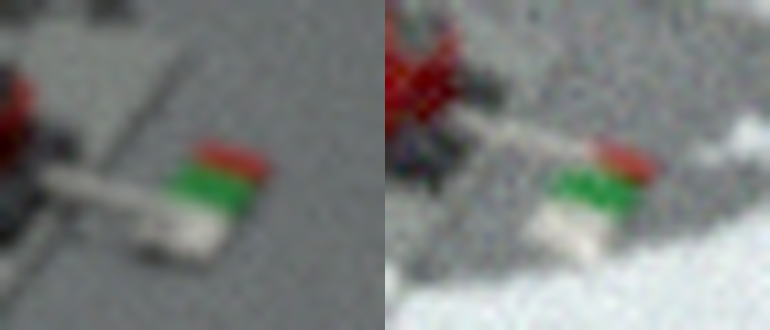

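Emit:
{"api": "send_rows", "payload": {"increments": [[0,0,0,0,0,0.2,0.42],[0,0,0,0,0,0,0.42],[0,0,0,0,0,0,0.42],[0,0,0,0,0,0,0.42],[0,0,0,0,0,0,0.42]]}}

```text
t: 12.6
ee_pos: [0.5281, -0.0308, 0.0691]
eef_rot: [-1.393, 0.876, -0.87]
force: [-6.6, -8.3, 3.1]
opening: 0.025
```

Emit:
{"api": "send_rows", "payload": {"increments": [[0,0,0,0,0,0,0.42],[0,0,0,0,0,0,0.42],[0,0,0,0,0,0,0.42],[0,0,0,0,0,0,0.42]]}}

```text
t: 13.0
ee_pos: [0.5281, -0.0309, 0.0691]
eef_rot: [-1.393, 0.876, -0.87]
force: [-8.0, -8.5, 1.8]
opening: 0.025
```

```bash
python3 -c "
from h import *
arc()"
```

```text
t 13.00 pos [528.1 -30.9  69.1] jaw yaw 25.8 down [-0.005 -0.001 -1.   ] F [-8.  -8.5  1.8] Tq [-1.31  1.06  0.05] open 25.0 q [-0.27  0.65  1.8  -0.    0.69 -0.71]
R 129.1 tool angle 0.865 rad; jaw err -0.7 deg; F draw 11.0 rad -4.1 z 1.8
```

Emit:
{"api": "send_rows", "payload": {"increments": [[0,-0.5,0,0,0,-1.1,0.42],[0,-0.5,0,0,0,-1.1,0.42],[0,-0.5,0,0,0,-1.1,0.42],[0,-0.5,0,0,0,-1.1,0.42],[0,-0.5,0,0,0,-1.1,0.42]]}}

```text
t: 13.5
ee_pos: [0.5246, -0.0326, 0.0692]
eef_rot: [-1.404, 0.841, -0.838]
force: [-3.6, -3.2, 1.3]
opening: 0.0251
```

Emit:
{"api": "send_rows", "payload": {"increments": [[0,-0.5,0,0,0,-1.1,0.42],[0,-0.5,0,0,0,-1.1,0.42],[0,-0.5,0,0,0,-1.1,0.42],[0,-0.5,0,0,0,-1.1,0.42],[0,-0.5,0,0,0,-1.1,0.42]]}}

```text
t: 14.0
ee_pos: [0.5212, -0.0345, 0.0693]
eef_rot: [-1.415, 0.806, -0.807]
force: [-1.3, -0.1, 0.3]
opening: 0.0249
```

```bash
python3 -c "
from h import *
arc()"
```

```text
t 14.00 pos [521.2 -34.5  69.3] jaw yaw 30.7 down [ 0.001  0.    -1.   ] F [-1.3 -0.1  0.3] Tq [-0.02  0.05 -0.06] open 24.9 q [-0.28  0.65  1.82  0.    0.67 -0.82]
R 129.2 tool angle 0.925 rad; jaw err 0.8 deg; F draw 1.2 rad 0.5 z 0.3
```

Now just out of contact; centre the cage on the post (about 3.4 mm further back), then open gently.

Emit:
{"api": "send_rows", "payload": {"increments": [[0,-0.5,0,0,0,-1.2,0.42],[0,-0.5,0,0,0,-1.2,0.42],[0,-0.5,0,0,0,-1.2,0.42],[0,0,0,0,0,0,0.42],[0,0,0,0,0,0,0.42]]}}

```text
t: 14.5
ee_pos: [0.5179, -0.0367, 0.0693]
eef_rot: [-1.424, 0.786, -0.787]
force: [0.3, -0.1, 0.0]
opening: 0.0246
```

```bash
python3 -c "
from h import *
arc()
im,_=get_image('side'); crop(im,210,160,290,240,7,'pics/r1.png')"
```

```text
t 14.50 pos [517.9 -36.7  69.3] jaw yaw 32.2 down [ 0. -0. -1.] F [ 0.3 -0.1  0. ] Tq [-0.05  0.01  0.02] open 24.6 q [-0.29  0.65  1.83  0.    0.67 -0.85]
R 128.9 tool angle 0.956 rad; jaw err 0.5 deg; F draw -0.2 rad -0.3 z 0.0
```

View pics/r1.png

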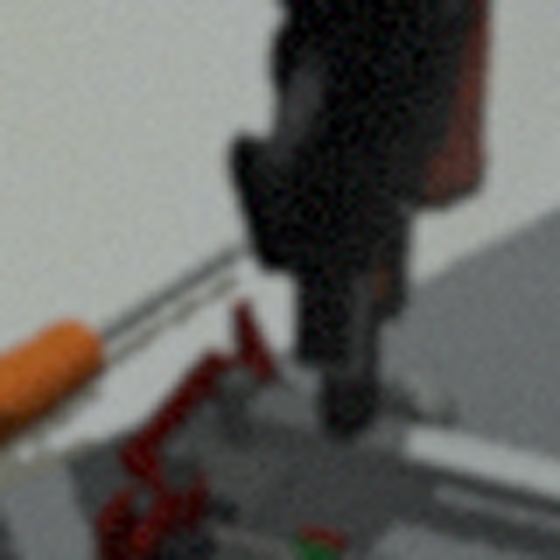

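Emit:
{"api": "send_rows", "payload": {"increments": [[0,0,0,0,0,0,0.3],[0,0,0,0,0,0,0.15],[0,0,0,0,0,0,0.1],[0,0,0,0,0,0,0.1],[0,0,0,0,0,0,0.1]]}}

```text
t: 15.05
ee_pos: [0.5177, -0.0367, 0.0693]
eef_rot: [-1.424, 0.786, -0.786]
force: [0.4, 0.0, -1.1]
opening: 0.0383
```

```bash
python3 -c "
from h import *
arc()"
```

```text
t 15.05 pos [517.7 -36.7  69.3] jaw yaw 32.2 down [-0. -0. -1.] F [ 0.4  0.  -1.1] Tq [0.   0.02 0.02] open 38.3 q [-0.29  0.65  1.83 -0.    0.67 -0.85]
R 129.1 tool angle 0.957 rad; jaw err 0.4 deg; F draw -0.3 rad -0.2 z -1.1
```

Emit:
{"api": "send_rows", "payload": {"increments": [[0,0,0,0,-5,0,0.1],[0,0,0,0,-15,0,0.1],[0,0,0,0,-20,0,0.1],[0,0,0,0,-25,0,0.1],[0,0,0,0,-25,0,0.1]]}}

```text
t: 15.55
ee_pos: [0.5174, -0.0366, 0.1603]
eef_rot: [-1.424, 0.787, -0.786]
force: [0.1, -0.4, -0.7]
opening: 0.038
```

Emit:
{"api": "send_rows", "payload": {"increments": [[0,0,0,0,-30,0,0.1],[0,0,0,0,-30,0,0.1],[0,0,0,-40,0,0,0.1],[0,0,0,-40,0,0,0.1],[0,0,0,-40,0,0,0.1]]}}

```text
t: 16.05
ee_pos: [0.453, 0.0657, 0.22]
eef_rot: [-1.423, 0.787, -0.788]
force: [0.5, -0.1, 0.1]
opening: 0.0382
```

Emit:
{"api": "send_rows", "payload": {"increments": [[0,0,0,-45,0,0,0.1],[0,0,0,-45,0,0,0.1],[0,0,0,-45,0,0,0.1],[0,0,0,0,0,0,0.1],[0,0,0,0,0,0,0.1]]}}

```text
t: 16.55
ee_pos: [0.3814, 0.1799, 0.2197]
eef_rot: [-1.424, 0.783, -0.785]
force: [-0.6, -0.5, 0.0]
opening: 0.0384
```

```bash
python3 -c "
from h import *
arc()
mk=[[*grip(.955),.108],[*grip(.955),.041]]
for n,w in (('side',(180,140,380,320)),('top',(180,100,440,290))):
  im,_=get_image(n); np.save(f'pics/{n}_f.npy',im);crop(im,*w,3,f'pics/f_{n}.png',[proj(n,p) for p in mk])"
```

```text
t 16.55 pos [381.4 179.9 219.7] jaw yaw 32.4 down [ 0.001 -0.    -1.   ] F [-0.6 -0.5  0. ] Tq [-0.   -0.02  0.01] open 38.4 q [ 0.17  0.27  1.93 -0.    0.94 -0.39]
R 384.9 tool angle 0.962 rad; jaw err 0.3 deg; F draw 0.8 rad -0.1 z 0.0
```

View pics/f_side.png

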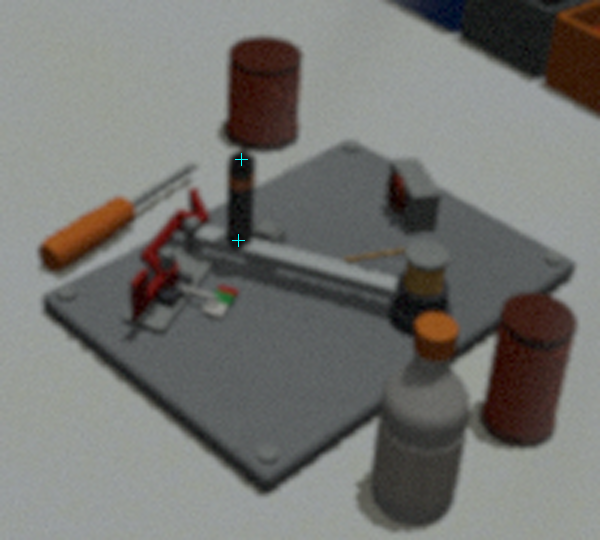

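View pics/f_top.png

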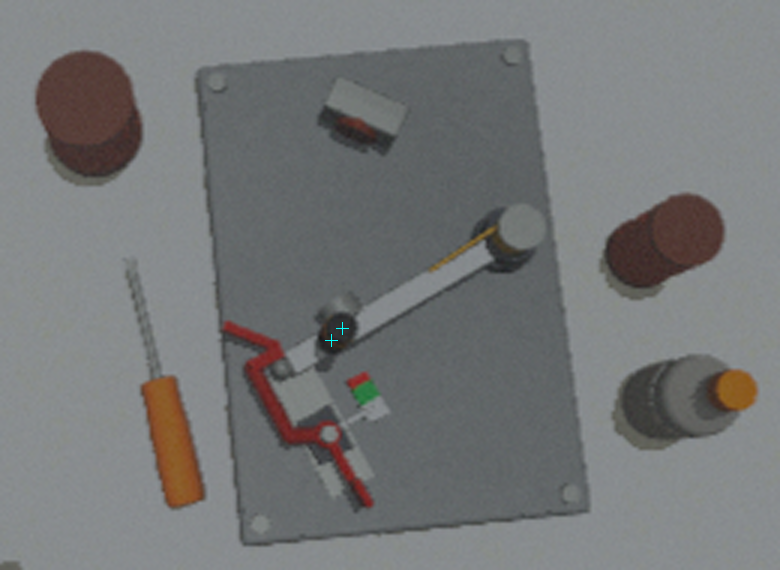

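```bash
python3 -c "
from h import *
r.sign_off();info()"
```

```text
the job is handed in; nothing more can be done
the job is handed in; nothing more can be done
```

The tester is cocked and its catch is proved. I handed the job in at about 16.7 s of the 54 s allowed.

- **Drawing:** I drew the grip back with the fingers loosely around it, to an estimated 1.09 rad. I then eased it forward until the force on the tool fell to about 0, which showed the arm hanging on the catch.
- **Proof:** I pulled forwards with about 9 to 11 N for about 1.4 s. From the side picture I worked out the gauge at about 18 mm, in the green. Seen raw, the pointer's tip looked close to the red edge; I put this down to the pointer standing above the strip.
- **Letting go:** I eased back to zero force, opened the fingers without touching the grip and lifted clear.
- **Last checks:** In both final pictures the arm is still cocked, with the pin behind the red catch and the pointer back in the white. The two stacks, the oil bottle and the pick stand where they did at the start by eye. I took no picture after handing in.
- **Disagreements:**
  - The spring pulled with 8.5 to 9 N while fully drawn, a little over the stated 7.5 N.
  - The two cameras put the tester about 5 mm and 0.5° apart. I used the top view, and the grip was where it predicted.

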